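Unlock the cam lift and hold a caster wheel at its top

ROBOT

A 6-joint arm with a two-finger parallel gripper is mounted at the origin on a cart in front of the work surface, level with it; the furniture and walls round the work are solid. World frame = base frame: x ahead of the robot, y to its left, z up, the work surface at z = 0. Lengths are in m, angles in degrees, forces in N, time in s.
With the tool pointing down it reaches from about 0.3 to 0.75 m from the base axis. Payload 8.5 kg.
Tool frame: the origin (TCP) lies at the very end of the fingers, on their centre line; the grasp point (between the pads) lies 19 mm behind it; y points along the fingers, z is the direction in which the jaws open and shut, and the axes are right-handed (so a half turn about y gives the same grasp; the last joint's range is limited). The gripper opens to 88 mm and grips with 3 to 60 N. Pads are 18 mm wide; open, the fingers measure 123 mm over their backs; the gripper's body (75 mm by 187 mm) begins 45 mm behind the grasp point.
Start: joints at [-86.075, 21.807, 74.336, -0, 83.858, -12.336], TCP at [0.154, -0.528, 0.239] pointing down, gripper open.
Joint ranges: [-178.18, 178.18], [-50.72, 133.34], [12.68, 142.11], [-81.47, 261.47], [9.98, 163.14], [-165.26, 165.26]. Speed limits (degrees/s): [136.94, 136.94, 180, 180, 180, 180].

INTERFACE

Orientations are given as [roll, pitch, yaw] about the fixed x, y, z axes, in that order (R = Rz(yaw) Ry(pitch) Rx(roll)).
In Python, from station import observe, snapshot, hand_in gives the robot as it stands.
- The arm moves only by the tool move_arm, never from a script. Its argument "steps" is a list that holds one entry, the list of rows, each a list of 4 numbers: the shift along the tool's x, y, z in mm, then the turn about the tool's y in degrees. In form: [[[tx, ty, tz, twist], ...]]. A call has 1 to 10 rows; each row shifts and turns the commanded pose from where the row before left it, along the tool's axes as they then stand; what a row does not reach is not made up. A row lasts 1/8 s, in which the tool goes at most 62.5 mm and 10.7 degrees, less where a joint would pass 70% of its speed; a pose out of reach is approached as far as the arm can. A call is refused whole if a number of a shift passes 62.5 or a number of a turn 10.7, either way. A call with a gripper value outside its range is refused whole. "gripper" is the closure, from 0 (fully open) to 1 (shut), set as the call begins (left out, the last holds). The fingers move at their own pace and stop on an object; "grip_force" is the grip in N (left out, the last holds). Time passes only in rows, so rows that do not move let the fingers close. It gives the time, the measured TCP pose, the force and the opening at its end, in the units of the state.
- observe(): the state, without advancing time (a new reading comes with each control period).
- snapshot(name): name is "scene" or "top" or "wrist"; returns a dict with "img" (420x560x3 uint8, red, green, blue), "fovy" (degrees; the focal length in pixels is half the picture's height over the tangent of half this angle, whatever the lens; pixels are square), "cx", "cy" (the principal point, pixels), "k1" (the pictures are not rectified: a ray, as slopes to the right and down, at radius r is drawn at 1 + k1 r^2 times it, then the intrinsics apply), "eye" and "rotation" of the camera in the world. Camera axes: x right, y down, z forward; pixel columns grow to the right and rows downward; lengths in m; the calibration is good to about 2 mm. A picture is of the moment at which its call begins. There is no depth.
- hand_in(): hands the job in, once; it reports no verdict.
The state is a dict: "time_s": time; "joint_positions": joint angles; "joint_vel": joint speeds; "tau": joint torques, N m; "position": TCP position; "tcp_rot": TCP orientation; "contact_force": force on the tool from outside, world axes, zero at the start; "ft_torque": the same for the moment, N m; "grip_width": finger opening in m.
Only numpy, scipy, OpenCV 4.12 (cv2) and the standard library are available. Lean on these libraries where they do the work, as an engineer would, in place of code of your own. Each camera call takes 0.05 s, during which the arm holds its last target. There are 200 camera calls.

TASK

A caster wheel lies on the table of the small cam lift. Press the lift's spring pedal down to its stop to trip the catch and let the pedal come up again, then swing the lever up until the cam stands at its highest lift point, so that the wheel is fully raised, and finish while still holding the lever there with the gripper, because its spring pulls it back. Keep the wheel in its place on the lift table and do not disturb the other things nearby.

Things in the scene. Friction and masses are not known exactly. Their poses are not given: they have to be found in the camera images.
- cam_lift: the cam lift, fixed: plywood base 200 x 114 x 15 mm, steel brackets. Origin on the work surface, under its middle; x from the pedal end (towards the robot) to the lift table at the back, y left, z up. Pedal at the left of the front, lever on the right side. Cam shaft along y at x = 50, z = 60 mm; lift table 80 mm square at x = 50, y = 0. A white pipe rack (42 mm high) lies to its right.
- cam_shaft (a point): point on the lever's turning axis, level (along the fixture's y) with lever_grip. The axis is horizontal, along the fixture's y.
- cam_lever (a joint): lever angle, rad. 0: at rest, the lever arm points to the front (the fixture's -x) and 10 degrees up from level. Grows as it swings up and back. The lift is highest at 1.40 rad, where the arm stands straight up; farther on (stop at 1.9) the lift sinks again. A spring pulls it back to 0: about 3 N at the grip at rest, 6 N at the top. Until the catch has been tripped the lever moves less than 0.1 rad.
- lever_grip (a point): middle of the free part of the lever's grip, a round bar 16 mm in diameter, 100 mm from the turning axis and parallel to it. It sticks out from the arm to the right (the fixture's -y); its bare part reaches 31 mm to the left of this point and 35 mm to the right of it. Nothing lies above it; at rest its centre is 77 mm above the work surface. It may turn between the fingers as the lever swings.
- pedal (a joint): pedal angle, rad. 0: up, 0.36: down at its stop. It is sprung up: pressed at pedal_pad it takes about 3 N to start and 8 to 9 N to reach the stop.
- pedal_pad (a point): point on top of the pedal's rubber pad where to press, 75 mm in front of the pedal's hinge; the pad is 52 mm long (along the fixture's x, this point 17 mm from its front end) and 50 mm wide. The hinge runs along the fixture's y at x = 0, z = 50 mm. About 72 mm above the work surface when up, about 46 mm when at the stop.
- catch (a joint): angle of the hook catch that blocks the lever, rad. 0: hooked over the lever's peg. Above 0.25 the lever is free. The pedal pushes it to about 0.35 in the last part of its travel; it then stays open by friction when the pedal comes up.
- lift_table (a joint): height of the lift table above its lowest position, m: 0 with the lever at rest, 0.0116 at the cam's highest point.
- table_top (a point): middle of the lift table's top face, on which the wheel lies; z up; 90 mm above the work surface when the table is down
- lift_wheel: grey and black caster wheel, 68 mm in diameter and 17 mm thick, lying flat on the lift table between four short corner pins; origin: middle of its underside, z up along its axis.
- bit_block: bystander: wooden block with upright screw bits, 36 x 100 mm, 56 mm high; origin under its middle
- hex_key: bystander: steel hex key lying flat, 33 x 88 x 7 mm; origin under the middle
- oil_can: bystander: oil can with a thin spout, 142 mm high; origin under the middle
Things that resemble listed ones, but are neither listed nor needed, are in the scene too. Leave any orange or turquoise look-alike of the lift_wheel alone.

How it is judged:
By the outcome, as a careful person would: the job done as asked, in the order asked, and still so for the second after the job is handed in, while the arm keeps its last pose, push and grip.
It also fails if it takes over 40 s, if anything falls off the work surface, if the arm or the gripper's body presses on something with over 40 N, if the wrist force passes 120 N, or if a joint passes its speed limit or range.

## Working session

There is one attempt and no reset: what is moved stays moved. The work goes in short steps, Python scripts to look and compute and a tool call to move; the robot and the scene stay as the last step left them, time stands still between calls to the robot, and variables do not carry over. Pictures are saved under pics/ and viewed, about 8 in all and at most 12, crops included, and the job is handed in when it is done.

Besides the shell and the picture viewer there is one more tool, called after "Emit:" as name([rows], argument=value, ...), one row to a line, values as JSON. move_arm: Moves the arm, as the interface text tells. Its arguments: {"type":"object","properties":{"steps":{"type":"array","items":{"type":"array","items":{"type":"array","items":{"type":"number"}}}},"gripper":{"type":"number"},"grip_force":{"type":"number"}},"required":["steps"]}

```bash
mkdir -p pics; cat > h.py <<'E'
import numpy as np, cv2
from station import observe, snapshot, hand_in
def K(s):
    h,w=s["img"].shape[:2]; f=h/2/np.tan(np.radians(s["fovy"])/2); return f
def ray(s,u,v):
    f=K(s); d=np.array([(u-s["cx"])/f,(v-s["cy"])/f]); x=d.copy()
    for _ in range(20): x=d/(1+s["k1"]*(x@x))
    r=np.array(s["rotation"])@np.array([x[0],x[1],1]); return np.array(s["eye"]),r
def onz(s,u,v,z):
    e,r=ray(s,u,v); return e+r*(z-e[2])/r[2]
def proj(s,p):
    c=np.array(s["rotation"]).T@(np.array(p)-s["eye"]); x=c[:2]/c[2]; x=x*(1+s["k1"]*(x@x)); return x*K(s)+[s["cx"],s["cy"]]
def tri(a,b):
    A=0;B=0
    for e,r in(a,b):
        r=r/np.linalg.norm(r);M=np.eye(3)-np.outer(r,r);A=A+M;B=B+M@e
    return np.linalg.solve(A,B)
E
python3 - <<'E'
from h import *
import pickle
o=observe();print(o)
S={n:snapshot(n) for n in("scene","top","wrist")}
pickle.dump(S,open("s0.pkl","wb"))
for n,s in S.items():
    cv2.imwrite(f"pics/{n}0.png",cv2.resize(s["img"][:,:,::-1],(800,600)));print(n,{k:v for k,v in s.items() if k!="img"})
E
```

```text
{'time_s': 0.0, 'joint_positions': array([-8.60742247e+01,  2.18401716e+01,  7.43864848e+01,  8.96723980e-04,
        8.38578244e+01, -1.23359931e+01]), 'joint_vel': array([ 0.06162723, -0.03450021, -0.06407903, -0.01080034,  0.053708  ,
        0.05207454]), 'tau': array([-1.97925307e-03, -4.37935889e+01, -2.24560779e+01,  7.12738372e-02,
        3.52976611e-02, -1.01461990e-04]), 'position': array([ 0.1539935 , -0.52769663,  0.23813525]), 'tcp_rot': array([-9.00823399e+01,  1.89196925e-02, -1.63738342e+02]), 'contact_force': array([-0.65321903,  0.05012741, -0.90576097]), 'ft_torque': array([ 0.01946536, -0.02164408,  0.0338967 ]), 'grip_width': 0.08815135522186698}
scene {'fovy': 46.963466831307784, 'cx': 285.20943520650445, 'cy': 211.92353188165018, 'k1': -0.12685392617097305, 'eye': array([-0.37118632, -0.5296941 ,  0.74335035]), 'rotation': array([-121.58441554,   -0.20935678,  -58.96787679])}
top {'fovy': 47.18952973294684, 'cx': 274.1601739675807, 'cy': 216.35210918661622, 'k1': 0.057394292955226585, 'eye': array([0.4510437 , 0.01356423, 1.1127748 ]), 'rotation': array([-176.2194106 ,   -0.94729889,  -89.48177789])}
wrist {'fovy': 61.334066977848444, 'cx': 278.5117236497732, 'cy': 206.21746795830666, 'k1': -0.05438774192579377, 'eye': array([ 0.23377068, -0.50542254,  0.38487139]), 'rotation': array([ 1.61234191e+02,  1.24889109e-01, -7.37526068e+01])}
```

View pics/scene0.png

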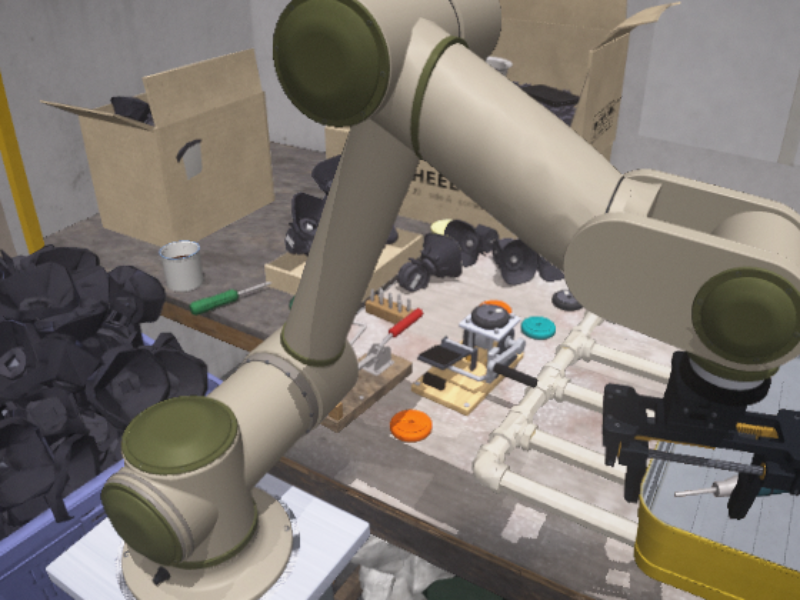

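View pics/top0.png

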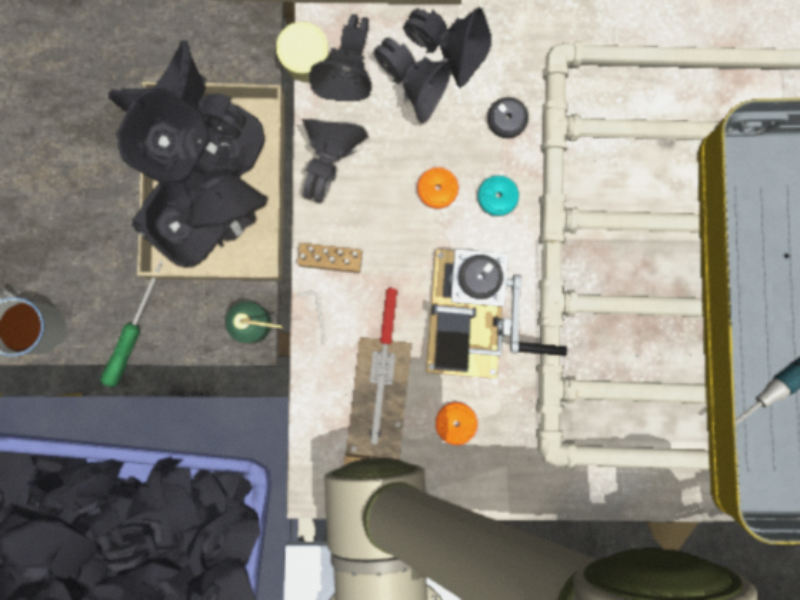

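The scene and top views show the lift at about (465,310) in the top picture. The black pedal pad is at (453,340), the grey wheel at (481,276) and the black grip bar at (520–567,349), which overhangs the pipe rack. I'll measure these by mask next.

```bash
sed -i 's/^import numpy.*/&\nfrom scipy.spatial.transform import Rotation as Ro/; s/np.array(s\["rotation"\])/Ro.from_euler("xyz",s["rotation"],degrees=True).as_matrix()/' h.py
python3 - <<'E'
from h import *
import pickle
S=pickle.load(open("s0.pkl","rb")); t=S["top"]
g=cv2.cvtColor(t["img"],cv2.COLOR_RGB2GRAY)
m=(g<60).astype(np.uint8)
n,l,st,c=cv2.connectedComponentsWithStats(m)
for i in range(1,n):
    x,y,w,h,a=st[i]
    if a>40 and 285<c[i][0]<420 and 150<c[i][1]<280:
        cn=cv2.findContours((l==i).astype(np.uint8),0,2)[0][0]
        r=cv2.minAreaRect(cn); print(st[i],c[i],r)
        for z in(.072,.077): print(z,[onz(t,*p,z).round(4) for p in cv2.boxPoints(r)], onz(t,*r[0],z).round(4))
print("wheel",onz(t,481*.7,276*.7,.107))
crop=t["img"][150:290,280:420]
a=cv2.resize(crop,(560,560),interpolation=cv2.INTER_CUBIC)
cv2.imwrite("pics/c1.png",a[:,:,::-1])
E
```

```text
[305 232  23  26 516] [315.95930233 244.65310078] ((316.066162109375, 244.441650390625), (21.27099609375, 24.701801300048828), 3.5763344764709473)
0.072 [array([ 0.4346, -0.0697,  0.072 ]), array([ 0.4879, -0.0728,  0.072 ]), array([ 0.4855, -0.1188,  0.072 ]), array([ 0.4322, -0.1156,  0.072 ])] [ 0.46   -0.0942  0.072 ]
0.077 [array([ 0.4347, -0.0693,  0.077 ]), array([ 0.4877, -0.0724,  0.077 ]), array([ 0.4853, -0.1182,  0.077 ]), array([ 0.4323, -0.1149,  0.077 ])] [ 0.46   -0.0937  0.077 ]
[364 240  32   8 166] [379.63253012 243.8253012 ] ((379.4653625488281, 243.84654235839844), (31.542678833007812, 5.3732008934021), 5.710593223571777)
0.072 [array([ 0.4599, -0.1969,  0.072 ]), array([ 0.4715, -0.1981,  0.072 ]), array([ 0.4654, -0.2658,  0.072 ]), array([ 0.4539, -0.2646,  0.072 ])] [ 0.4627 -0.2314  0.072 ]
0.077 [array([ 0.4599, -0.1959,  0.077 ]), array([ 0.4714, -0.1971,  0.077 ]), array([ 0.4654, -0.2645,  0.077 ]), array([ 0.4539, -0.2632,  0.077 ])] [ 0.4626 -0.2302  0.077 ]
wheel [ 0.56785225 -0.13372302  0.107     ]
```

View pics/c1.png

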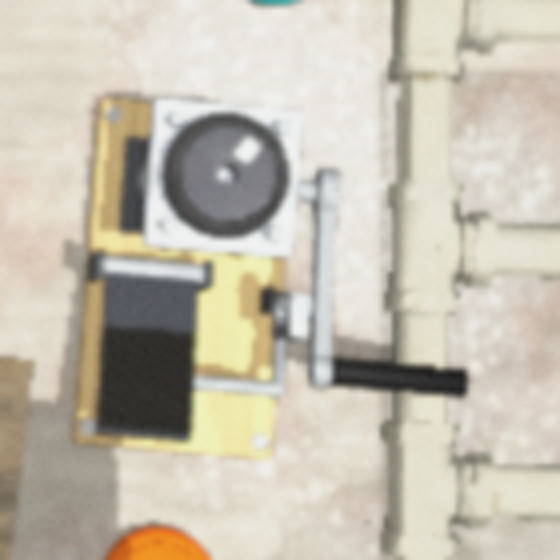

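The zoomed top view shows the lift yawed about −4.5° in the world. The crop has the pedal's black pad at x 100–195, y 330–437, and the grip bar from (333,370) to (467,382). I still need the toggle clamp's height for clearance at the pedal.

```bash
cat >> h.py <<'E'
def togo(p):
    o=observe(); R=Ro.from_euler("xyz",o["tcp_rot"],degrees=True).as_matrix()
    return (R.T@(np.array(p)-o["position"])*1000).round(1)
E
python3 - <<'E'
from h import *
import pickle
S=pickle.load(open("s0.pkl","rb")); t=S["top"];s=S["scene"]
for n,a,b in [("redtip",(391,291),(421,313)),("redlow",(386,342),(392,332)),("wheelc",(481,276),(490,315)),("gripend",(566,351),(537,382)),("padfrontL",(435,370),(418,358))]:
    A=ray(t,*(np.array(a)*.7));B=ray(s,*(np.array(b)*.7)); p=tri(A,B);print(n,p.round(3),(proj(t,p)/.7-a).round(1),(proj(s,p)/.7-b).round(1))
print(togo([.450,-.0936,.12]),togo([.450,-.0936,.2]))
E
```

```text
redtip [ 0.549 -0.004  0.07 ] [ 1.6 -1. ] [-1.6  0.1]
redlow [0.47  0.005 0.071] [ 0.1 -0. ] [-0.1  0. ]
wheelc [ 0.569 -0.135  0.099] [-0.2  0.1] [ 0.2 -0. ]
gripend [ 0.46  -0.267  0.078] [ 0.8 -0.4] [-0.8  0.1]
padfrontL [ 0.429 -0.07   0.069] [ 0.6 -0.3] [-0.6  0. ]
[-405.7  118.7 -333.8] [-405.7   38.7 -333.9]
```

Emit:
move_arm([
  [[-40, 0, -33, 0], [-40, 0, -33, 0], [-40, 0, -33, 0], [-40, 0, -33, 0], [-40, 0, -33, 0], [-40, 0, -33, 0], [-40, 0, -33, 0], [-40, 0, -33, 0], [-40, 0, -33, 0], [-45, 0, -36, 0]],
], gripper=1, grip_force=20)

```text
time_s: 1.4
position: [0.4502, -0.0934, 0.2388]
tcp_rot: [-90.0, -0.0, -163.8]
contact_force: [0.4, -0.9, -0.2]
grip_width: 0.0006
```

```bash
python3 - <<'E'
from h import *
o=observe();print(o["position"],o["tcp_rot"],o["joint_positions"],o["contact_force"],o["grip_width"],togo([.450,-.0936,.08]))
s=snapshot("wrist")
cv2.imwrite("pics/w1.png",s["img"][:,:,::-1])
E
```

```text
[ 0.45022535 -0.09341261  0.2387638 ] [-8.99897615e+01 -2.27442145e-03 -1.63768474e+02] [-2.65217845e+01  1.27303549e+01  8.77618627e+01 -9.21618618e-03
  7.95025023e+01  4.72483684e+01] [ 0.4220287  -0.90671737 -0.24067168] 0.0006375549898414983 [3.000e-01 1.588e+02 1.000e-01]
```

View pics/w1.png

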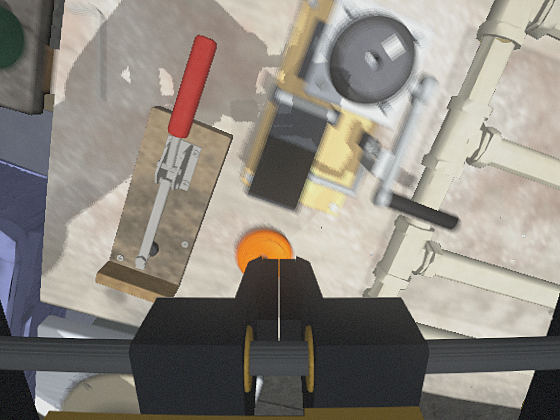

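The wrist view has the pad at (247–325, 135–212) and the grip bar from (388,200) to (458,222), so I can cross-check both positions after partly descending.

Emit:
move_arm([
  [[0, 40, 0, 0], [0, 40, 0, 0], [0, 40, 0, 0], [0, 20, 0, 0], [0, 0, 0, 0]],
])

```text
time_s: 2.08
position: [0.4489, -0.0947, 0.0978]
tcp_rot: [-90.1, -0.1, -163.7]
contact_force: [0.2, 0.3, -0.3]
grip_width: 0.0004
```

```bash
python3 - <<'E'
from h import *
import cv2
o=observe();print(o["position"],o["contact_force"])
s=snapshot("wrist"); cv2.imwrite("pics/w2.png",s["img"][:,:,::-1])
# cross-check of previous wrist view: camera is rigid to the tool, shift eye by motion
e=s["eye"].copy(); s["eye"]=e+(np.array([.45022,-.09341,.23876])-o["position"])
print("padfront",onz(s,272,204,.074),"barL",onz(s,388,200,.077),"barR",onz(s,458,222,.077),"wheel",onz(s,374,58,.107))
E
```

```text
[ 0.4489389  -0.09466819  0.0977556 ] [ 0.22866631  0.26067087 -0.3430735 ]
padfront [ 0.42814215 -0.09359221  0.074     ] barL [ 0.46276484 -0.19452734  0.077     ] barR [ 0.46127972 -0.26718987  0.077     ] wheel [ 0.56882615 -0.13205554  0.107     ]
```

View pics/w2.png

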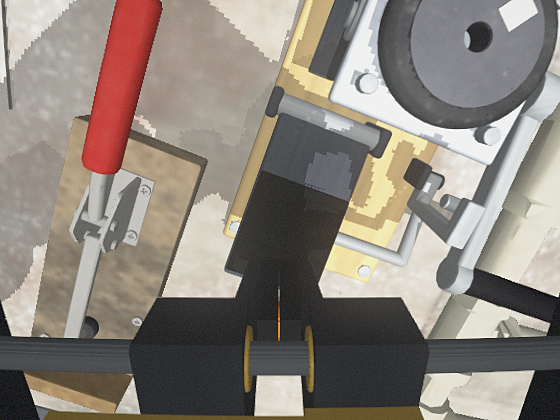

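The wrist view shows the closed fingertips centred over the pad, about 17 mm in from its front edge. Next I press.

Emit:
move_arm([
  [[0, 15, 0, 0], [0, 10, 0, 0], [0, 5, 0, 0], [0, 5, 0, 0], [0, 5, 0, 0], [0, 4, 0, 0], [0, 0, 0, 0], [0, 0, 0, 0]],
])

```text
time_s: 3.12
position: [0.4491, -0.0949, 0.055]
tcp_rot: [-90.0, -0.1, -163.7]
contact_force: [-5.1, -0.1, 6.8]
grip_width: 0.0002
```

Emit:
move_arm([
  [[0, 3, 0, 0], [0, 3, 0, 0], [0, 2, 0, 0], [0, 0, 0, 0], [0, 0, 0, 0]],
])

```text
time_s: 3.75
position: [0.4493, -0.0949, 0.048]
tcp_rot: [-90.0, 0.0, -163.7]
contact_force: [-8.2, 0.1, 20.0]
grip_width: 0.0008
```

Emit:
move_arm([
  [[0, 1, 0, 0], [0, 0, 0, 0], [0, 0, 0, 0]],
])

```text
time_s: 4.12
position: [0.4493, -0.0949, 0.0476]
tcp_rot: [-89.9, 0.0, -163.7]
contact_force: [-10.0, 2.0, 28.7]
grip_width: 0.0004
```

```bash
python3 - <<'E'
from h import *
o=observe();print(o["position"],o["contact_force"])
s=snapshot("wrist"); cv2.imwrite("pics/w3.png",s["img"][:,:,::-1])
E
```

```text
[ 0.44932559 -0.094918    0.04763391] [-9.99246554  1.97387964 28.65256967]
```

View pics/w3.png

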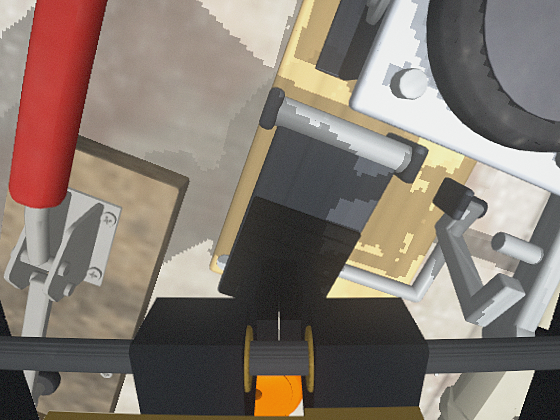

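The wrist view shows the pad down and the hook moved clear of the peg. Force rises steeply (29 N), so the pedal is at its stop. Now I release it, raise the tool and turn it for the grip.

Emit:
move_arm([
  [[0, -10, 0, 0], [0, -20, 0, 0], [0, -40, 0, 0], [0, -50, 0, -9.9], [0, 0, 0, -9.9], [0, 0, 0, -9.9], [0, 0, 0, -9.9], [0, 0, 0, -9.9], [0, 0, 0, -9.9], [0, 0, 0, -9.9]],
], gripper=0)

```text
time_s: 5.42
position: [0.4497, -0.0949, 0.1658]
tcp_rot: [-90.0, -0.0, -94.1]
contact_force: [0.2, 0.1, 1.0]
grip_width: 0.0882
```

```bash
python3 - <<'E'
from h import *
o=observe();print(o["position"],o["tcp_rot"],o["contact_force"],o["grip_width"],o["joint_positions"],togo([.4625,-.2285,.058]))
s=snapshot("wrist"); cv2.imwrite("pics/w4.png",s["img"][:,:,::-1])
E
```

```text
[ 0.44974048 -0.09492458  0.1657876 ] [-8.99640654e+01 -2.94456448e-03 -9.41158790e+01] [0.23920411 0.08576733 1.03996499] 0.08820605827920923 [-2.67353809e+01  1.71139609e+01  9.50149575e+01  1.19885395e-02
  6.78367790e+01 -2.26240221e+01] [132.3 107.8  22.2]
```

View pics/w4.png

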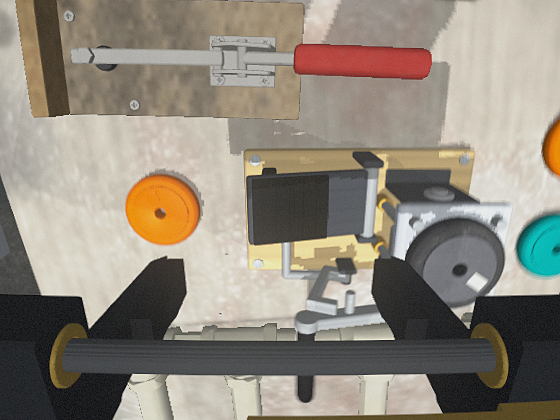

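The pedal is up again, with the pad at (290,205). The hook is clear of the peg at about (340,280), and the open jaws point along the lift's length. I move over the grip and descend.

Emit:
move_arm([
  [[44, 0, 7.4, 0], [44, 0, 7.4, 0], [44, 0, 7.4, 0], [0, 40, 0, 0], [0, 40, 0, 0], [0, 20, 0, 0], [0, 8, 0, 0], [0, 0, 0, 0]],
])

```text
time_s: 6.48
position: [0.4617, -0.2283, 0.0579]
tcp_rot: [-90.0, -0.0, -94.5]
contact_force: [-0.5, -0.1, 0.2]
grip_width: 0.088
```

```bash
python3 - <<'E'
from h import *
o=observe();print(o["position"],o["tcp_rot"],o["contact_force"],o["grip_width"],togo([.4625,-.2285,.058]))
s=snapshot("wrist"); cv2.imwrite("pics/w5.png",s["img"][:,:,::-1])
E
```

```text
[ 0.46165192 -0.22829807  0.05789248] [-8.99918422e+01 -1.33918781e-03 -9.44996406e+01] [-0.45128252 -0.12259786  0.24021188] 0.08802998279959279 [ 0.1 -0.1  0.9]
```

View pics/w5.png

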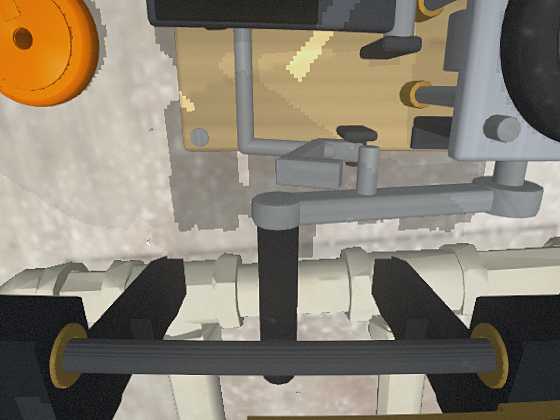

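The bar (278,230–380) is centred between the fingers, clear of the rack. I close on it.

Emit:
move_arm([
  [[0, 0, 0, 0], [0, 0, 0, 0], [0, 0, 0, 0], [0, 0, 0, 0], [0, 0, 0, 0], [0, 0, 0, 0]],
], gripper=1, grip_force=25)

```text
time_s: 7.28
position: [0.4615, -0.2282, 0.0577]
tcp_rot: [-90.0, 0.0, -94.4]
contact_force: [-0.0, 0.4, 0.6]
grip_width: 0.0303
```

```bash
python3 - <<'E'
from h import *
o=observe();print(o["position"],o["contact_force"],o["grip_width"])
# arc: tool z = forward (fixture x), tool y = down. angle from level 10deg -> 90.2
a=np.radians(9.95+np.degrees(np.linspace(0,1.4,15)))
p=np.c_[-np.cos(a),-np.sin(a)]*100
print(np.c_[np.diff(p,axis=0)[:,1],np.diff(p,axis=0)[:,0]].round(1))
E
```

```text
[ 0.46146322 -0.22822631  0.05773679] [-0.02008887  0.38933576  0.58183074] 0.03031743862992499
[[-9.7  2.2]
 [-9.5  3.2]
 [-9.1  4.1]
 [-8.7  5. ]
 [-8.1  5.8]
 [-7.5  6.6]
 [-6.8  7.3]
 [-6.   8. ]
 [-5.2  8.5]
 [-4.3  9. ]
 [-3.4  9.4]
 [-2.4  9.7]
 [-1.5  9.9]
 [-0.5 10. ]]
```

Still closing (30 mm).

Emit:
move_arm([
  [[0, 0, 0, 0], [0, 0, 0, 0], [0, 0, 0, 0], [0, 0, 0, 0]],
])

```text
time_s: 7.78
position: [0.4614, -0.2282, 0.0578]
tcp_rot: [-90.0, 0.0, -94.4]
contact_force: [-0.9, -0.2, 0.9]
grip_width: 0.0144
```

Emit:
move_arm([
  [[0, -9.7, 2.2, 0], [0, -9.5, 3.2, 0], [0, -9.1, 4.1, 0], [0, -8.7, 5, 0], [0, 0, 0, 0], [0, 0, 0, 0]],
])

```text
time_s: 8.52
position: [0.4777, -0.2294, 0.0949]
tcp_rot: [-89.8, -0.0, -94.4]
contact_force: [11.6, -0.2, -15.6]
grip_width: 0.0139
```

The force shows an inward radial pull of about 18 N, so my arc is slightly too far out. I correct inward and re-read.

Emit:
move_arm([
  [[0, 1, 2, 0], [0, 0, 0, 0], [0, 0, 0, 0]],
])

```text
time_s: 8.9
position: [0.4775, -0.2294, 0.094]
tcp_rot: [-90.1, 0.0, -94.4]
contact_force: [-4.4, -1.4, -3.0]
grip_width: 0.0136
```

```bash
python3 - <<'E'
from h import *
o=observe();print(o["position"],o["contact_force"],o["ft_torque"],o["grip_width"])
s=snapshot("wrist"); cv2.imwrite("pics/w6.png",s["img"][:,:,::-1])
E
```

```text
[ 0.47749297 -0.22944253  0.09401439] [-4.36265892 -1.43570079 -3.04815921] [-0.22536321  0.60002456  0.06433863] 0.013599931878292379
```

View pics/w6.png

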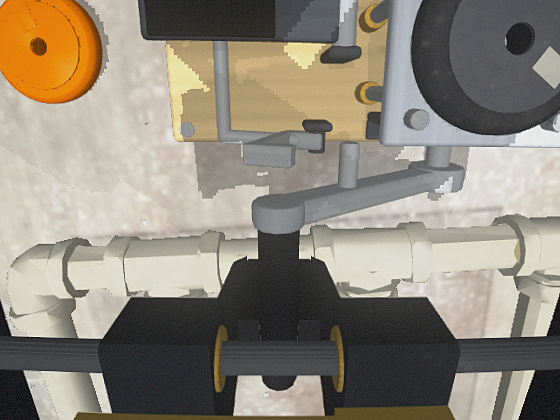

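The lever has swung up (arm from (278,213) to (440,178)) and the grip is sound. Forces are now about spring level, so I continue the arc.

Emit:
move_arm([
  [[0, -8, 6, 0], [0, -7.4, 6.7, 0], [0, -6.7, 7.4, 0], [0, 0, 0, 0], [0, 0, 0, 0]],
])

```text
time_s: 9.57
position: [0.4981, -0.2309, 0.1158]
tcp_rot: [-90.0, 0.0, -94.4]
contact_force: [-0.3, -0.1, -8.4]
grip_width: 0.0134
```

Emit:
move_arm([
  [[0, -5.8, 8.3, 0], [0, -5, 8.7, 0], [0, -4.2, 9.1, 0], [0, 0, 0, 0], [0, 0, 0, 0]],
])

```text
time_s: 10.2
position: [0.5234, -0.2329, 0.1309]
tcp_rot: [-90.1, 0.0, -94.4]
contact_force: [-4.9, -0.5, -5.5]
grip_width: 0.014
```

```bash
python3 - <<'E'
from h import *
from scipy.optimize import least_squares
o=observe();print(o["position"],o["contact_force"],o["ft_torque"])
P=np.array([[.4614,.0578],[.4775,.0940],[.4981,.1158],[o["position"][0],o["position"][2]]])
P[:,0]/=1; x0=P[0,0]; P[:,0]=x0+(P[:,0]-x0)/np.cos(np.radians(4.4))
f=lambda q:np.hypot(P[:,0]-q[0],P[:,1]-q[1])-.1
r=least_squares(f,[.56,.041]);print(r.x,r.fun*1000,np.degrees(np.arctan2(P[:,1]-r.x[1],r.x[0]-P[:,0])))
E
```

```text
[ 0.52343942 -0.23290342  0.13094719] [-4.91416875 -0.49404618 -5.52078184] [-0.07125536  0.85937323  0.04388089]
[0.55955537 0.0372334 ] [ 0.28689733 -0.26172971 -0.31975723  0.36644635] [11.8340424  34.69136576 52.01633593 69.02173999]
```

Emit:
move_arm([
  [[0, -3, 9.1, 0], [0, -2, 9.1, 0], [0, -1, 9.1, 0], [0, 0, 0, 0], [0, 0, 0, 0]],
])

```text
time_s: 10.82
position: [0.5504, -0.235, 0.1368]
tcp_rot: [-90.1, 0.0, -94.4]
contact_force: [-5.9, -0.2, -6.8]
grip_width: 0.0131
```

Emit:
move_arm([
  [[0, 0, 5, 0], [0, 0.5, 4.4, 0], [0, 0, 0, 0], [0, 0, 0, 0]],
])

```text
time_s: 11.32
position: [0.5597, -0.2357, 0.1364]
tcp_rot: [-90.1, 0.0, -94.4]
contact_force: [-7.3, -0.2, -4.4]
grip_width: 0.0135
```

```bash
python3 - <<'E'
from h import *
o=observe();print(o["position"],o["contact_force"],o["grip_width"])
W=[snapshot(n) for n in("scene","wrist","top")]
for s in W[::2]:
    u=proj(s,[.5596,-.2,.13]).astype(int);print(u)
im=[cv2.resize(s["img"],(400,300)) for s in W]
s=W[0];u=proj(s,[.54,-.17,.11]).astype(int)
c=s["img"][max(u[1]-60,0):u[1]+60,u[0]-80:u[0]+80]
t=W[2];u=proj(t,[.54,-.17,.11]).astype(int)
d=t["img"][u[1]-60:u[1]+60,u[0]-80:u[0]+80]
R=lambda a:cv2.resize(a,(400,300),interpolation=cv2.INTER_CUBIC)
cv2.imwrite("pics/f.png",np.vstack([np.hstack([R(c),R(d)]),np.hstack([im[1],im[0]])])[:,:,::-1])
E
```

```text
[ 0.55968057 -0.23573399  0.1364498 ] [-7.33475679 -0.20503067 -4.35389193] 0.013465528209023563
[367 218]
[370 196]
```

View pics/f.png

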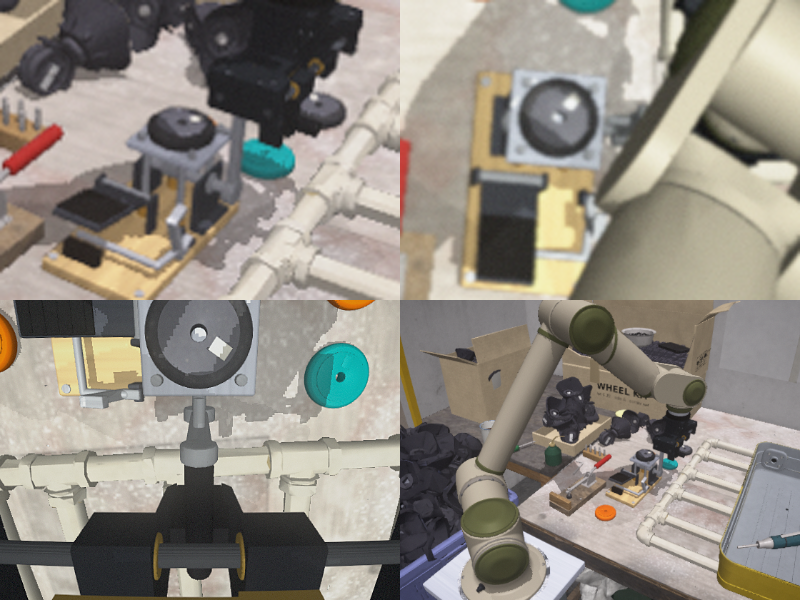

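The views show the lever upright: hub (200,410) and bar (199,455) share a column in the tool's mid-plane. The table is raised, the wheel sits between its pins and the pedal is up. I check that it holds, then hand in.

Emit:
move_arm([
  [[0, 0, 0, 0], [0, 0, 0, 0], [0, 0, 0, 0], [0, 0, 0, 0], [0, 0, 0, 0], [0, 0, 0, 0], [0, 0, 0, 0], [0, 0, 0, 0]],
], grip_force=30)

```text
time_s: 12.48
position: [0.5597, -0.2357, 0.1364]
tcp_rot: [-90.1, 0.0, -94.4]
contact_force: [-6.1, -0.1, -4.6]
grip_width: 0.0132
```

```bash
python3 - <<'E'
from h import *
o=observe();print(o["time_s"],o["position"],o["contact_force"],o["grip_width"])
if abs(o["position"][0]-.5597)<.0015: print(hand_in())
E
```

```text
12.475 [ 0.55965039 -0.23573587  0.13644288] [-6.095717   -0.10989672 -4.64628006] 0.013225468137581835
the job is handed in; nothing more can be done
None
```

I pressed the pedal to its stop, let it come back up, then swung the lever to upright. I handed in at 12.5 s with the gripper still holding the lever.

- **Pedal:** the push rose to about 29 N at the stop, and the hook was clear of the peg in the picture.
- **Lever:** the gripper sits 98 mm along from where it took the bar. In the wrist view the lever hub and the bar line up in one column, so the arm stands upright to within about 0.02 rad. I estimated the angle this way and did not measure it directly.
- **Holding:** over the last second the position did not change, and the pull on the tool was about 6 N, which matches the spring.
- **Wheel and surroundings:** in the last pictures the wheel is on the raised table between its pins, the pedal is up, and nothing else I could see had moved. The lift height itself was not measured.

**Disagreements:**
- Early in the swing my arc was slightly off, giving about 19 N, and I corrected it.
- The tool rose about 4 mm less than the lever should have. I take that to be the bar sliding a little along the finger pads.
- The opening reads 13 mm on the 16 mm bar, probably because the pads give.

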